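Front up a stock bin with the pull hook

ROBOT

A 6-joint arm with a two-finger parallel gripper is mounted at the origin on a cart in front of the work surface, level with it; the furniture and walls round the work are solid. World frame = base frame: x ahead of the robot, y to its left, z up, the work surface at z = 0. Lengths are in m, angles in rad, forces in N, time in s.
With the tool pointing down it reaches from about 0.3 to 0.825 m from the base axis. Payload 5.4 kg.
Tool frame: the origin (TCP) lies on the centre line of the jaws, within the pads' length; the fingertips stand 22 mm ahead of it and the grasp point (between the pads) lies 3 mm ahead of it; z points along the fingers, y is the line along which they close (so a half turn about z gives the same grasp; the last joint's range is limited). The gripper opens to 92 mm and grips with 3 to 60 N. Pads are 20 mm wide; open, the fingers measure 128 mm over their backs; the gripper's body (75 mm by 189 mm) begins 69 mm behind the grasp point.
Start: joints at [0.943, 0.158, 1.597, -0, 1.386, -0.21], TCP at [0.233, 0.526, 0.237] pointing down, gripper open.
Joint ranges: [-2.91, 2.91], [-0.94, 2.29], [0.18, 2.7], [-1.29, 4.43], [0.17, 2.64], [-3, 3]. Speed limits (rad/s): [2.57, 2.57, 3.14, 3.14, 3.14, 3.14].

INTERFACE

Orientations are given as a rotation vector (axis times angle).
In Python, from plant import manip, eyes, sign_off gives the robot as it stands.
- The arm moves only by the shell command python3 -m pendant 'ROWS' [FORCE]. ROWS is JSON, a list of rows, each a list of 5 numbers: the shift along the tool's x, y, z each as a share of 0.2 m, from -1 to 1, then the turn about the tool's z as a share of pi/2 rad, from -1 to 1, then the finger opening in mm, from 0 to 91.9. A call has 1 to 10 rows; each row is the pose to reach, as a shift and turn from the pose commanded when the call began, along the tool's axes at that moment; what a row does not reach only later rows make up. A row lasts 1/10 s, in which the tool goes at most 50 mm and 8.59 degrees, less where a joint would pass 70% of its speed; a pose out of reach is approached as far as the arm can. A call with a number of a shift or a turn outside -1 to 1 is refused whole. A call with a gripper value outside its range is refused whole. The fingers move at their own pace and stop on an object; FORCE is the grip in N (left out, the last holds). Time passes only in rows, so rows that repeat a pose let the fingers close. It gives the time, the measured TCP pose, the force, the opening and the grip force at its end, in the units of the state.
- manip.get_state(): the state, without advancing time (a new reading comes with each control period).
- eyes.get_image(name): name is "side" or "top" or "wrist"; returns (picture, depth): 400x640x3 uint8, red, green, blue; 400x640 float32, m along the optical axis (not along the pixel's ray), 0 where there is no reading.
- eyes.camera_model(name): a dict with "camera_matrix" (3x3 intrinsics, pixels), "k1" (the pictures are not rectified: a ray, as slopes to the right and down, at radius r is drawn at 1 + k1 r^2 times it, then the intrinsics apply), "position" and "rotation" of the camera in the world; the wrist camera has in their place "hand_eye" (4x4, takes a point from camera to tool coordinates, whose origin is the TCP and whose axes are the flange's). Camera axes: x right, y down, z forward; pixel columns grow to the right and rows downward; lengths in m; the calibration is good to about 2 mm. A picture is of the moment at which its call begins: read the wrist's pose just before it. camera_model takes no time and is no camera call.
- sign_off(): hands the job in; it is judged then, once.
The state is a dict: "time_s": time; "qpos": joint angles; "joint_vel": joint speeds; "effort": joint torques, N m; "ee_pos": TCP position; "eef_rot": TCP orientation; "ft_force": force on the tool from outside, world axes, zero at the start; "moment": the same for the moment, N m; "width": finger opening in m; "finger_force": force on a finger pad.
Only numpy, scipy, OpenCV 4.12 (cv2) and the standard library are available. Lean on these libraries where they do the work, as an engineer would, in place of code of your own. Each camera call takes 0.05 s, during which the arm holds its last target. There are 200 camera calls.

TASK

One of the two stock bins has been pushed to the back of its shelf unit. Lift the pull hook out of its dock by the shank, lay it on the bench, take it again by its handle, hook the blade over that bin's front lip and draw the bin forward until its front is level with the unit's front edge, square and with its carton still standing in it. Then unhook it and lay the hook down on the bench clear of the bin, leaving everything else as it stands.

Things in the scene. Friction and masses are not known exactly. Their poses are not given: they have to be found in the camera images.
- unit_a: Shelf unit holding the pushed-back bin (left or right one; both look alike): fixed, white deck on grey panels, 300 deep (x) x 220 wide x 206 high (all lengths in mm), open front, no floor (bin slides on the bench). Origin on the bench under the middle of its front edge, x from front to back (away from the robot), z up. Inside 196 wide, 190 high, back panel at x = 294.
- unit_b: The other, identical shelf unit, which holds the bin that already stands at the front. Origin and axes as unit_a.
- bin_a: Pushed-back stock bin: open grey box 140 deep (x) x 160 wide (mm), loose, 0.35 to 0.52 kg with its one carton. Front wall 52 high, beaded lip 8 thick (x 0 to 8); sides, back 78 high; walls, floor 5 thick. Origin under the middle of its front face, x front to back, z up. Front starts 80 to 115 behind unit_a's front edge. Behind the lip it is empty to x = 50, where the carton stands.
- bin_b: The other bin, same size, with two cartons, at the front of unit_b: leave it. Origin and axes as bin_a.
- box_a1: Medicine carton, 45 deep x 110 wide x 62 mm high, standing in the middle of bin_a; origin under its centre, z up
- dock: Hook's dock, fixed: pale grey base 296 x 74 x 8 mm; a 28 wide groove (walls to 40 high) encloses the handle; in an open notch (x -50 to 85) only the bare shank lies free; cheeks (32 high) beside the blade. Origin under the hook's origin, x to the blade end, which lies between the two units. The hook comes out only straight up, held by the shank; lift it at least 45 to clear.
- hook: Pull hook, 0.13 kg: black handle 100 x 24 wide x 32 high mm (x -155 to -55), steel shank 12 wide x 9 high (z 22 to 31), at its end a steel blade 44 wide, 4 thick (x 105 to 109) bent down to z = 0. Origin level with handle underside and blade edge, 8 above the bench in the dock; x from handle to blade, z up. Stands level on a flat surface. Held by the shank it is too short for the job.
- hook_shank (a point): Point of the bare shank in the middle of the dock's notch, near the hook's centre of mass: x = 10, z = 26.5 mm in the hook's frame; axes as hook
- hook_blade (a point): Middle of the blade's lower edge on its pulling face (towards the handle): x = 105, z = 0 mm in the hook's frame; axes as hook
- bottle: Bystander: brown glass bottle with black cap, 52 across x 95 mm high, between the shelf units; origin under its centre
- pot: Bystander: white pill pot, 48 across x 52 mm high, on the left; origin under its centre
- roll: Bystander: roll of white labels, 62 across x 40 mm high, on the right; origin under its centre

How it is judged:
On the way, in this order (a step that is already met when the one before it is completed fails the run):
1. the hook has been taken out of its dock and lies on the bench, let go (horizontal distance between hook and dock above 0.06 m and height (world z) of hook_shank below 0.04 m and height (world z) of hook below 0.03 m and contact force between the fingers and hook below 0.1 N), for 0.15 s.
2. the hook, held by its handle with its blade behind the bin's front lip, draws the bin forward to within 60 mm of the shelf's front edge (x of the grasp point in the frame of hook below -0.045 m and contact force between the fingers and hook above 0.5 N and contact force between hook and bin_a above 0.2 N and x of hook_blade in the frame of bin_a above 0.002 m and z of hook_blade in the frame of bin_a below 0.055 m and x of bin_a in the frame of unit_a below 0.06 m), for 0.06 s.
At the end, for the whole second after the job is handed in: bin_a on the bench, front within 12 mm of unit_a's front edge, square within 0.15 rad, at rest, its carton upright inside; hook at rest on the bench (or in its dock), let go, not touching the bin; bin_b within 20 mm, bottle, pot and roll within 30 mm of their start (x of bin_a in the frame of unit_a between -0.012 and 0.012 m and angle between the x axis of bin_a and the x axis of unit_a, either way round below 0.15 rad and angle between bin_a's own z axis and vertical below 0.05 rad and height (world z) of bin_a below 0.008 m and linear speed of each of bin_a, hook below 0.01 m/s and height (world z) of each of hook, box_a1 below 0.03 m and height (world z) of hook_shank below 0.045 m and contact force between hook and bin_a below 0.05 N and contact force between the fingers and hook below 0.05 N and distance of bin_b from where it was at the start of the episode below 0.02 m and distance of each of bottle, pot, roll from where it was at the start of the episode below 0.03 m and angle between box_a1's own z axis and vertical below 0.3 rad and x of box_a1 in the frame of bin_a between 0 and 0.14 m).
It fails at once if the bin is tipped (angle between bin_a's own z axis and vertical above 0.25 rad).
It fails at once if the carton in the bin is tipped over (angle between box_a1's own z axis and vertical above 0.7 rad).
It fails at once if the other bin or a bystander is knocked away (distance of bin_b from where it was at the start of the episode above 0.03 m or distance of any of bottle, pot, roll from where it was at the start of the episode above 0.04 m).
It also fails if it takes over 59 s, if anything falls off the work surface, if the arm or the gripper's body presses on something with over 40 N, if the wrist force passes 120 N, or if a joint passes its speed limit or range.

## Working session

There is one attempt and no reset: what is moved stays moved. The work goes in short steps, Python scripts to look and compute and a shell command to move; the robot and the scene stay as the last step left them, time stands still between calls to the robot, and variables do not carry over. Pictures are saved under pics/ and viewed, at most 10 in all, crops included, and the job is handed in when it is done.

```bash
ls; mkdir -p pics; cat > h.py <<'E'
import numpy as np, cv2
from scipy.spatial.transform import Rotation as R
from plant import manip, eyes, sign_off
def cam(n):
    m=eyes.camera_model(n); K=np.array(m["camera_matrix"])
    if "hand_eye" in m:
        s=manip.get_state(); T=np.eye(4); T[:3,:3]=R.from_rotvec(s["eef_rot"]).as_matrix(); T[:3,3]=s["ee_pos"]
        T=T@np.array(m["hand_eye"])
    else:
        T=np.eye(4); r=np.array(m["rotation"]); T[:3,:3]=r if r.shape==(3,3) else R.from_rotvec(r).as_matrix(); T[:3,3]=m["position"]
    return K,m["k1"],T
def rays(c,uv):
    K,k1,T=c; uv=np.atleast_2d(uv).astype(float)
    d=np.stack([(uv[:,0]-K[0,2])/K[0,0],(uv[:,1]-K[1,2])/K[1,1]],1); p=d.copy()
    for _ in range(20): p=d/(1+k1*(p**2).sum(1,keepdims=True))
    return np.c_[p,np.ones(len(p))]
def onplane(c,uv,z):
    r=rays(c,uv)@c[2][:3,:3].T; o=c[2][:3,3]; return o+r*((z-o[2])/r[:,2])[:,None]
def world(c,uv,dep):
    r=rays(c,uv)*np.asarray(dep).reshape(-1,1); return r@c[2][:3,:3].T+c[2][:3,3]
def cloud(c,D):
    v,u=np.mgrid[:D.shape[0],:D.shape[1]]; return world(c,np.c_[u.ravel(),v.ravel()],D.ravel()).reshape(*D.shape,3)
def save(n,I): cv2.imwrite("pics/"+n,cv2.cvtColor(I,cv2.COLOR_RGB2BGR))
E
python3 - <<'E'
from h import *
for n in ("top","side"):
    c=cam(n); I,D=eyes.get_image(n); save(n+"0.png",I); np.savez(n+"0.npz",I=I,D=D,P=cloud(c,D)); print(n,c[0].tolist(),c[1],c[2].round(3).tolist(),(D>0).mean())
print(manip.get_state())
E
```

```text
pics
top [[501.72464023427466, 0.0, 316.4597017395804], [0.0, 501.72464023427466, 203.02908685667774], [0.0, 0.0, 1.0]] -0.12026135696180598 [[0.299, -0.877, 0.376, -0.027], [-0.954, -0.279, 0.107, -0.196], [0.011, -0.39, -0.921, 1.673], [0.0, 0.0, 0.0, 1.0]] 0.99594921875
side [[377.6371903018398, 0.0, 316.4298642896262], [0.0, 377.6371903018398, 199.08772639153193], [0.0, 0.0, 1.0]] -0.024743960440759997 [[0.386, -0.661, 0.644, -0.189], [-0.922, -0.261, 0.285, -0.35], [-0.02, -0.704, -0.71, 0.924], [0.0, 0.0, 0.0, 1.0]] 0.99588671875
{'time_s': 0.1, 'qpos': array([ 9.42872464e-01,  1.58953154e-01,  1.59809755e+00, -1.09362058e-05,
        1.38617710e+00, -2.10093116e-01]), 'joint_vel': array([ 0.00084528, -0.00238517, -0.00326913, -0.00096503, -0.00241335,
        0.00158767]), 'effort': array([ 4.81630595e-04, -3.86504388e+01, -3.22960424e+01,  7.04145595e-02,
        3.40019690e-02, -3.54721487e-05]), 'ee_pos': array([0.23302972, 0.52509569, 0.23574019]), 'eef_rot': array([-6.51423888e-01, -3.07264184e+00,  2.35268614e-03]), 'ft_force': array([ 0.05336397,  0.13283642, -0.55301685]), 'moment': array([ 0.03152431,  0.0055248 , -0.01323488]), 'finger_force': 0.0, 'width': 0.09214819392592163}
```

View pics/top0.png

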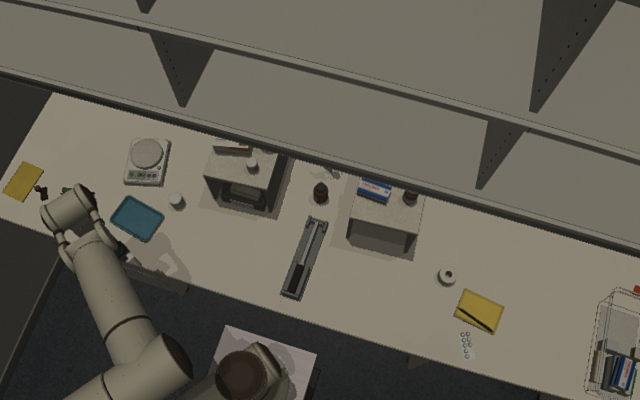

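View pics/side0.png

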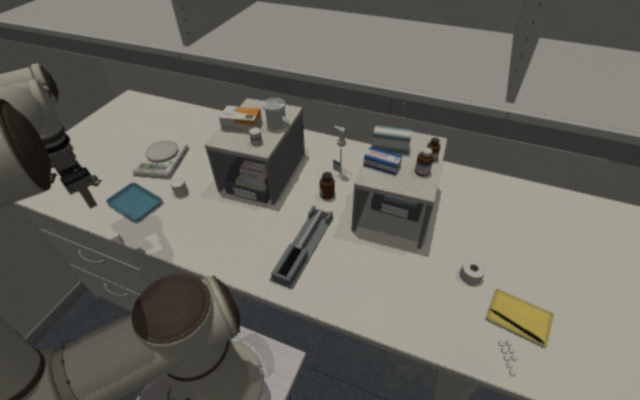

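The left unit is around (245,170) in the top view and the right unit around (385,215). The dock is at (305,258) and the bottle at (320,192). In the side view both interiors are visible, so I'll measure there.

```bash
python3 - <<'E'
from h import *
for n in ("top","side"):
    z=np.load(n+"0.npz"); P=z["P"]; I=z["I"].astype(int)
    print(n,"bench z", np.median(P[200:300,200:420,2]))
    M=((abs(P[...,2]-.206)<.008)&(P[...,0]<1.0)&(P[...,0]>.3)).astype(np.uint8)
    k,L,S,C=cv2.connectedComponentsWithStats(cv2.morphologyEx(M,cv2.MORPH_OPEN,np.ones((3,3))))
    for i in range(1,k):
        if S[i,4]>300:
            r=cv2.minAreaRect((P[L==i][:,:2]*1000).astype(np.float32)); print("deck",S[i],r,cv2.boxPoints(r).round().tolist(),np.median(P[L==i][:,2]))
z=np.load("side0.npz"); save("sidecrop.png",cv2.convertScaleAbs(cv2.resize(z["I"][90:290,200:460],None,fx=3,fy=3,interpolation=cv2.INTER_CUBIC),alpha=1.6))
E
```

```text
top bench z 0.0027254789470408936
deck [ 204  148   74   42 1869] ((628.4406127929688, 254.8853759765625), (140.2194061279297, 220.64666748046875), 3.702120065689087) [[551.0, 360.0], [566.0, 140.0], [706.0, 149.0], [691.0, 370.0]] 0.2066537910707309
deck [ 351  188   74   46 1902] ((629.7763061523438, -243.840087890625), (141.0050811767578, 220.29689025878906), 3.717833995819092) [[552.0, -138.0], [567.0, -358.0], [707.0, -349.0], [693.0, -129.0]] 0.20724589019181416
side bench z 0.0006149722453867579
deck [ 205  105   97   55 1980] ((710.278564453125, 261.36627197265625), (306.3758544921875, 221.0177459716797), 3.131499767303467) [[551.0, 363.0], [563.0, 143.0], [869.0, 159.0], [857.0, 380.0]] 0.20549311495584272
deck [ 355  132   92   72 2902] ((710.0318603515625, -239.3414306640625), (304.6097717285156, 220.24745178222656), 2.4018502235412598) [[553.0, -136.0], [562.0, -356.0], [867.0, -343.0], [858.0, -123.0]] 0.20570185779535172
```

View pics/sidecrop.png

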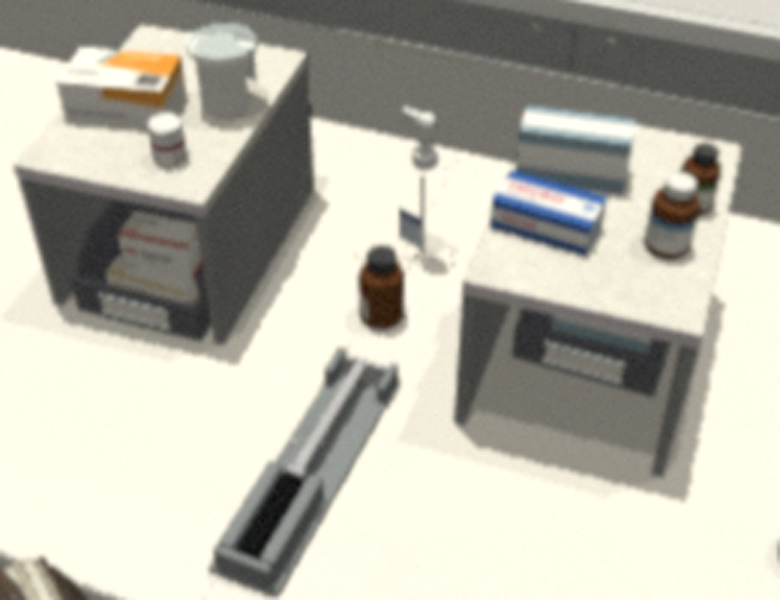

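The bin in the right unit is set back (crop (585,350)), so unit_a is the right one and the left bin stands at the front. Next I'll measure the dock, hook, bin front and bystanders.

```bash
python3 - <<'E'
from h import *
for n in ("top","side"):
    z=np.load(n+"0.npz"); P=z["P"]; I=z["I"].astype(int); print(n)
    M=((P[...,2]>.015)&(P[...,2]<.1)&(P[...,0]>.2)&(P[...,0]<.9)&(abs(P[...,1])<.12)).astype(np.uint8)
    k,L,S,C=cv2.connectedComponentsWithStats(M)
    for i in range(1,k):
        if S[i,4]>60:
            q=P[L==i]; r=cv2.minAreaRect((q[:,:2]*1000).astype(np.float32)); print("obj",S[i],r,q[:,2].max().round(3))
    g=I.sum(2); D=(P[...,2]>.006)&(P[...,2]<.06)&(P[...,0]>.2)&(P[...,0]<.56)&(abs(P[...,1])<.12)
    for nm,m in (("dark",D&(g<70)),("bright",D&(g>330))):
        k,L,S,C=cv2.connectedComponentsWithStats(m.astype(np.uint8))
        for i in range(1,k):
            if S[i,4]>25:
                q=P[L==i]; r=cv2.minAreaRect((q[:,:2]*1000).astype(np.float32)); print(nm,S[i],r,np.median(q,0).round(4))
# unit A frame interior
o=np.array([.557,-.247]); a=np.radians(3.1); ex=np.array([np.cos(a),np.sin(a)]); ey=np.array([-ex[1],ex[0]])
P=np.load("side0.npz")["P"]; q=np.stack([(P[...,:2]-o)@ex,(P[...,:2]-o)@ey,P[...,2]],-1)
m=(q[...,0]>.03)&(q[...,0]<.25)&(abs(q[...,1])<.085)&(q[...,2]>.012)&(q[...,2]<.1)
for v in range(190,228):
    s=m[v]
    if s.sum()>3: print(v,np.where(s)[0][[0,-1]],"x",np.percentile(q[v,s,0],[10,50,90]).round(3),"y",q[v,s,1].min().round(3),q[v,s,1].max().round(3),"z",np.median(q[v,s,2]).round(3))
f=q[m&(q[...,2]>.012)&(q[...,2]<.045)]; 
p=np.polyfit(f[:,1],f[:,0],1); print("front fit",p,len(f), np.std(f[:,0]-np.polyval(p,f[:,1])))
E
```

```text
top
obj [313 183  15  21 236] ((675.0745849609375, -8.182655334472656), (50.29429244995117, 51.127559661865234), 14.293277740478516) 0.1
obj [281 216  47  83 981] ((443.3792724609375, -23.588516235351562), (72.91120147705078, 292.51055908203125), 88.17972564697266) 0.052
side
obj [333 153   8  20  90] ((780.439697265625, -1.8615093231201172), (34.79050064086914, 24.747377395629883), 11.8779935836792) 0.099
obj [320 172  15  26 330] ((673.9745483398438, -8.605731964111328), (44.749420166015625, 47.89009094238281), 21.150955200195312) 0.098
obj [ 271  206   62   79 1185] ((444.126220703125, -19.072021484375), (73.2376937866211, 292.7374267578125), 86.85810852050781) 0.046
dark [280 249  20  26 186] ((357.58843994140625, -19.55378532409668), (20.70085334777832, 92.3067626953125), 88.18698120117188) [ 0.3556 -0.0198  0.0387]
bright [297 213  23  34 103] ((486.8302001953125, -15.473713874816895), (22.748916625976562, 146.4375457763672), 89.11470031738281) [ 0.4811 -0.0216  0.0383]
194 [373 377] x [0.136 0.145 0.17 ] y 0.068 0.075 z 0.048
195 [373 376] x [0.133 0.142 0.159] y 0.069 0.075 z
[... 778 characters left out ...]
 421] x [0.111 0.113 0.117] y -0.084 0.04 z 0.039
210 [381 421] x [0.11  0.112 0.115] y -0.084 0.039 z 0.039
211 [383 420] x [0.109 0.111 0.115] y -0.082 0.032 z 0.033
212 [386 420] x [0.109 0.111 0.115] y -0.083 0.022 z 0.032
213 [392 420] x [0.109 0.112 0.113] y -0.083 0.002 z 0.03
214 [394 420] x [0.109 0.111 0.113] y -0.084 -0.005 z 0.027
215 [401 419] x [0.108 0.11  0.112] y -0.082 -0.027 z 0.026
216 [402 419] x [0.109 0.111 0.113] y -0.083 -0.031 z 0.021
217 [408 419] x [0.108 0.11  0.112] y -0.083 -0.05 z 0.02
218 [412 418] x [0.108 0.11  0.111] y -0.081 -0.063 z 0.018
219 [414 418] x [0.106 0.107 0.11 ] y -0.082 -0.07 z 0.016
front fit [0.0256185  0.12771214] 499 0.024130599328078605
```

```bash
cat >> h.py <<'E'
def plan(tgt,heading=None):
    """shares to go from the present pose to TCP tgt with tool-x heading (deg)"""
    s=manip.get_state(); Rm=R.from_rotvec(s["eef_rot"]).as_matrix(); d=Rm.T@(np.array(tgt)-s["ee_pos"])/.2
    h=np.degrees(np.arctan2(Rm[1,0],Rm[0,0])); t=0 if heading is None else -(((heading-h)+180)%360-180)/90
    print("t",round(s["time_s"],2),"pos",s["ee_pos"].round(4),"tilt",Rm[:,2].round(3),"heading",h.round(2),"shares",d.round(4),"turn",round(t,4),"q6",s["qpos"][5].round(2),"F",s["ft_force"].round(1))
E
python3 -c "
from h import *
plan([.45,-.023,.25],178); print(np.array(eyes.camera_model('wrist')['hand_eye']).round(3), eyes.camera_model('wrist')['camera_matrix'])"
python3 -m pendant '[[-1,-0.9,0,-0.12,91],[-1,-0.9,0,-0.24,91],[-1,-0.9,0,-0.24,91],[-1,-0.9,0,-0.24,91],[-1,-0.9,0,-0.24,91],[-1,-0.9,0,-0.24,91],[-1,-0.9,0,-0.24,91],[-1,-0.9,0,-0.24,91]]'
python3 -c "
from h import *
plan([.45,-.023,.25],178)"
```

```text
t 0.1 pos [0.233  0.5251 0.2357] tilt [-0.001 -0.001 -1.   ] heading 156.06 shares [-2.1035 -2.0646 -0.0687] turn -0.2438 q6 -0.21 F [ 0.1  0.1 -0.6]
[[-0.001 -0.97  -0.241  0.068]
 [ 1.    -0.001  0.    -0.001]
 [-0.    -0.241  0.97  -0.147]
 [ 0.     0.     0.     1.   ]] [[321.70586857   0.         319.45430878]
 [  0.         321.70586857 194.17874483]
 [  0.           0.           1.        ]]
time_s: 0.9
ee_pos: [0.343, 0.2799, 0.2364]
eef_rot: [-0.066, -3.14, -0.001]
ft_force: [-1.1, 0.3, -0.2]
width: 0.0906
finger_force: 0.0
t 0.9 pos [0.343  0.2799 0.2364] tilt [-0.  0. -1.] heading 177.58 shares [-0.5985 -1.4905 -0.0688] turn -0.0046 q6 -1.12 F [-1.1  0.3 -0.2]
```

```bash

python3 -m pendant '[[-0.3,-0.75,0,0,91],[-0.3,-0.75,0,0,91],[-0.3,-0.75,0,0,91],[-0.3,-0.75,0,0,91]]' >/dev/null
python3 -m pendant '[[-0.3,-0.75,0,0,91],[-0.3,-0.75,0,0,91],[-0.3,-0.75,0,0,91],[-0.3,-0.75,0,0,91],[-0.3,-0.75,0,0,91]]' 
python3 -c "
from h import *
c=cam('wrist'); I,D=eyes.get_image('wrist'); save('w1.png',I); np.savez('w1.npz',I=I,D=D,P=cloud(c,D)); plan([.4725,-.023,.1],178)"
```

```text
time_s: 1.8
ee_pos: [0.4512, -0.0244, 0.2363]
eef_rot: [-0.066, -3.14, -0.002]
ft_force: [0.2, 0.4, 0.2]
width: 0.091
finger_force: 0.0
t 1.85 pos [ 0.4507 -0.0233  0.2362] tilt [-0.001  0.001 -1.   ] heading 177.69 shares [-0.1097  0.0048  0.6811] turn -0.0034 q6 -1.85 F [ 0.1  0.4 -0.3]
```

View pics/w1.png

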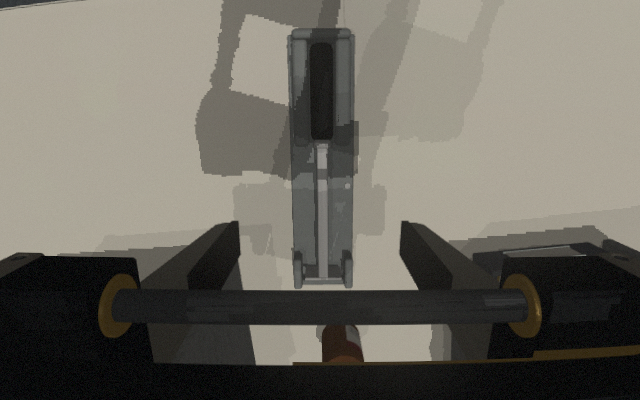

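The wrist view shows the handle at (321,90), the shank along column 321 from row 140 to 280, and the blade bar at row 281.

```bash
python3 - <<'E'
from h import *
z=np.load("w1.npz"); P=z["P"]; g=z["I"].astype(int).sum(2)
w=np.zeros(g.shape,bool); w[25:290,285:360]=1
for nm,m in (("handle",w&(g<75)&(P[...,2]>.02)),("shank",w&(g>330)&(P[...,2]>.02))):
    k,L,S,C=cv2.connectedComponentsWithStats(m.astype(np.uint8)); i=1+S[1:,4].argmax(); q=P[L==i]
    zz=np.median(q[:,2]); e=onplane(cam("wrist"),np.argwhere(L==i)[:,::-1],zz)
    r=cv2.minAreaRect((e[:,:2]*1000).astype(np.float32)); vx=cv2.fitLine((e[:,:2]*1000).astype(np.float32),cv2.DIST_HUBER,0,.01,.01).ravel()
    print(nm,S[i],r,"z",zz.round(4),"heading",np.degrees(np.arctan(vx[1]/vx[0])).round(2),"pt",vx[2:])
b=P[:,315:327]; 
for v in range(135,290,12): print(v,np.median(P[v,318:325],0).round(4),g[v,300:345:4])
E
```

```text
handle [311  90   9  23  71] ((368.34698486328125, -25.339263916015625), (8.381999015808105, 21.792245864868164), 83.67916107177734) z 0.0381 heading 1.81 pt [368.23752  -25.562618]
shank [305 179  36 101 853] ((511.510498046875, -22.574562072753906), (41.603477478027344, 120.9666976928711), 87.55606842041016) z 0.0382 heading -1.6 pt [509.47018  -22.685715]
135 [ 0.4039 -0.0213  0.0391] [151 148 130  69  69  85  84  89  82 139 152 156]
147 [ 0.4166 -0.0219  0.0391] [207 201 213 235 224 325 341 210 161 179 167 174]
159 [ 0.4295 -0.0224  0.0383] [206 204 210 303 190 422 441 182 203 200 199 206]
171 [ 0.4427 -0.023   0.0379] [213 212 209 213 179 282 272 189 209 206 209 207]
183 [ 0.4561 -0.0235  0.0378] [315 307 307 310 184 409 433 284 308 303 302 297]
195 [ 0.4696 -0.0241  0.0385] [278 284 276 268 177 361 372 256 256 276 283 269]
207 [ 0.4832 -0.0246  0.0384] [280 276 281 272 183 361 377 235 256 266 301 267]
219 [ 0.4976 -0.0252  0.038 ] [280 282 275 270 173 351 369 229 260 274 283 277]
231 [ 0.5119 -0.0258  0.0376] [274 276 268 272 185 356 364 231 268 275 265 265]
243 [ 0.5267 -0.0265  0.0379] [266 272 274 275 183 347 364 223 261 270 281 277]
255 [ 0.5415 -0.0271  0.0382] [143 242 270 276 174 346 356 235 255 287 277 159]
267 [ 0.5568 -0.0277  0.0378] [245 283 175 186 184 351 355 181 169 181 214 161]
279 [ 0.5721 -0.0284  0.0384] [276 169 398 403 398 395 346 356 348 339 346 168]
```

```bash

python3 -m pendant '[[-0.12,0.004,0,0,60],[-0.12,0.004,0.25,0,60],[-0.12,0.004,0.5,0,60],[-0.12,0.004,0.7,0,60],[-0.12,0.004,0.85,0,60],[-0.12,0.004,0.93,0,60],[-0.12,0.004,0.99,0,60],[-0.12,0.004,0.99,0,60],[-0.12,0.004,0.99,0,60]]' >/dev/null
python3 -c "
from h import *
plan([.475,-.0235,.0375],178)"
python3 -m pendant '[[0,0,0,0,5],[0,0,0,0,5],[0,0,0,0,5],[0,0,0,0,5],[0,0,0,0,5],[0,0,0,0,5]]' 40
```

```text
t 2.75 pos [ 0.4753 -0.0241  0.0393] tilt [ 0.001 -0.    -1.   ] heading 177.74 shares [0.0014 0.0029 0.0092] turn -0.0028 q6 -1.84 F [-0.2 -0.7  0.2]
time_s: 3.35
ee_pos: [0.4748, -0.025, 0.0387]
eef_rot: [0.065, 3.141, 0.0]
ft_force: [0.0, 0.8, 0.5]
width: 0.0141
finger_force: 0.3
```

```bash

python3 -m pendant '[[0,0,0,0,5],[0,0,0,0,5],[0,0,0,0,5],[0,0,0,0,5]]' 40
python3 -m pendant '[[0,0,-0.1,0,5],[0,0,-0.2,0,5],[0,0,-0.35,0,5],[0,0,-0.45,0,5],[0,0,-0.45,0,5],[0,0,-0.45,0,5]]' 40
```

```text
time_s: 3.75
ee_pos: [0.4748, -0.0249, 0.0386]
eef_rot: [-0.064, -3.141, -0.0]
ft_force: [-0.0, 2.9, 0.6]
width: 0.0114
finger_force: 40.0
time_s: 4.35
ee_pos: [0.4745, -0.025, 0.128]
eef_rot: [-0.064, -3.141, 0.0]
ft_force: [0.2, 0.7, -1.4]
width: 0.0111
finger_force: 40.0
```

```bash

python3 -m pendant '[[0,-0.2,0,0,5],[0,-0.45,0,0,5],[0,-0.7,0,0,5],[0,-0.9,0,0,5],[0,-0.9,0,0,5],[0,-0.9,0,0,5]]' 40 
python3 -c "
from h import *
plan([.43,-.258,.032],183.1)"
```

```text
time_s: 4.95
ee_pos: [0.4665, -0.2047, 0.1268]
eef_rot: [-0.067, -3.139, -0.003]
ft_force: [-0.4, -0.6, 0.1]
width: 0.0078
finger_force: 0.0
t 4.95 pos [ 0.4665 -0.2047  0.1268] tilt [-0.002  0.002 -1.   ] heading 177.56 shares [ 0.17   -0.275   0.4737] turn -0.0615 q6 -2.18 F [-0.4 -0.6  0.1]
```

The grip force went to zero, so the hook may have slipped. I'll look.

```bash

python3 -c "
from h import *
c=cam('side'); I,D=eyes.get_image('side'); np.savez('side1.npz',I=I,D=D,P=cloud(c,D))
save('s1.png',cv2.convertScaleAbs(cv2.resize(I[140:320,220:480],None,fx=3,fy=3,interpolation=cv2.INTER_CUBIC),alpha=1.5)); plan([.43,-.258,.032],183.1)"
```

```text
t 5.0 pos [ 0.4669 -0.2043  0.1273] tilt [-0.001  0.001 -1.   ] heading 177.62 shares [ 0.1725 -0.2765  0.4764] turn -0.0609 q6 -2.18 F [ 0.2 -0.3 -0.6]
```

View pics/s1.png

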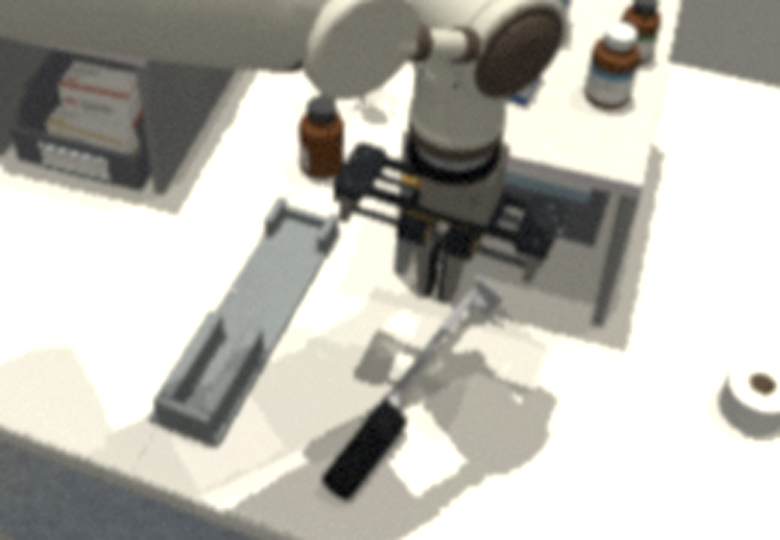

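The hook slipped out and lies on the bench, or is still dropping, with the handle at (365,450) and the blade at (487,300) in the crop. I'll back off and look from above.

```bash

python3 -m pendant '[[0.1,0,-0.25,0,60],[0.2,0,-0.5,0,80],[0.2,0,-0.6,0,91],[0.2,0,-0.6,0,91],[0.2,0,-0.6,0,91]]' 40 
python3 -c "
from h import *
c=cam('wrist'); I,D=eyes.get_image('wrist'); save('w2.png',I); np.savez('w2.npz',I=I,D=D,P=cloud(c,D)); plan([.43,-.258,.032],183.1)"
```

```text
time_s: 5.5
ee_pos: [0.4277, -0.2026, 0.2484]
eef_rot: [0.063, 3.14, -0.001]
ft_force: [-0.1, -0.3, -0.6]
width: 0.0432
finger_force: 0.0
t 5.55 pos [ 0.4272 -0.2022  0.2472] tilt [-0.001  0.001 -1.   ] heading 177.71 shares [-0.0264 -0.2792  1.0758] turn -0.0599 q6 -2.23 F [ 0.8 -0.7  0.4]
```

View pics/w2.png

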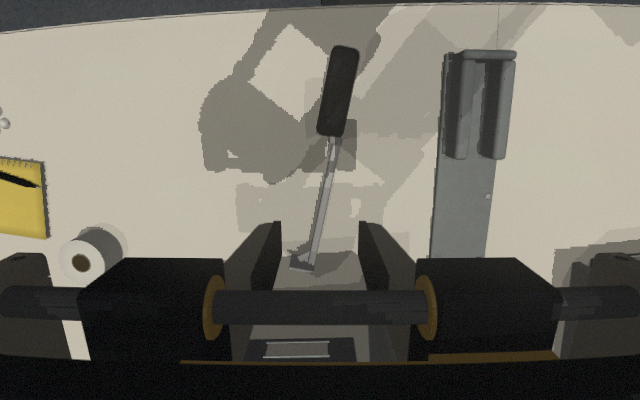

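The hook lies at handle (338,90), shank down to (312,265). The blade sticks out to the left only, so it may be on its side. I'll measure the heights.

```bash
python3 - <<'E'
from h import *
z=np.load("w2.npz"); P=z["P"]; g=z["I"].astype(int).sum(2)
for v in list(range(50,136,14))+list(range(140,260,15)):
    r=P[v,290:365]; m=r[:,2]>.011
    if m.any(): print(v,"cols",290+np.where(m)[0][[0,-1]],"L",r[m][0].round(4),"R",r[m][-1].round(4),"zmax",r[m][:,2].max().round(3), "med",np.median(r[m],0).round(4))
for v in range(246,276,4): print(v,[(u,round(float(P[v,u,2]),3)) for u in range(286,326,5)])
p=P[50:130,315:360].reshape(-1,3); p=p[p[:,2]>.015]; A=np.c_[p[:,:2],np.ones(len(p))]; top=p[p[:,2]>np.percentile(p[:,2],40)]
print("plane",np.linalg.lstsq(np.c_[top[:,:2],np.ones(len(top))],top[:,2],rcond=None)[0])
save("w2c.png",cv2.convertScaleAbs(cv2.resize(z["I"][30:290,250:390],None,fx=3,fy=2.3*1,interpolation=cv2.INTER_CUBIC),alpha=1.8))
E
```

```text
50 cols [332 357] L [ 0.2909 -0.1841  0.0185] R [ 0.2922 -0.1568  0.0199] zmax 0.024 med [ 0.2921 -0.1707  0.0224]
64 cols [329 358] L [ 0.3055 -0.1879  0.019 ] R [ 0.3065 -0.1557  0.0174] zmax 0.025 med [ 0.3067 -0.1723  0.0237]
78 cols [326 355] L [ 0.3201 -0.1918  0.0183] R [ 0.3214 -0.1594  0.0185] zmax 0.026 med [ 0.3214 -0.176   0.0243]
92 cols [323 351] L [ 0.3351 -0.1957  0.0184] R [ 0.3364 -0.1643  0.0194] zmax 0.027 med [ 0.3362 -0.1804  0.0246]
106 cols [320 348] L [ 0.3503 -0.1997  0.0194] R [ 0.3516 -0.1681  0.021 ] zmax 0.027 med [ 0.3511 -0.1841  0.0252]
120 cols [318 345] L [ 0.3657 -0.2026  0.0214] R [ 0.367  -0.1719  0.0209] zmax 0.028 med [ 0.3662 -0.1874  0.0257]
134 cols [320 342] L [ 0.3816 -0.201   0.0198] R [ 0.3826 -0.1757  0.0202] zmax 0.396 med [ 0.3818 -0.1885  0.0246]
140 cols [306 342] L [ 0.3592 -0.2007  0.3957] R [ 0.3893 -0.1759  0.0219] zmax 0.396 med [ 0.3888 -0.1847  0.0245]
155 cols [291 347] L [ 0.3592 -0.2007  0.3957] R [ 0.3592 -0.2007  0.3957] zmax 0.396 med [ 0.4062 -0.1874  0.0223]
170 cols [318 334] L [ 0.3592 -0.2007  0.3957] R [ 0.4241 -0
[... 924 characters left out ...]
(301, 0.02), (306, 0.022), (311, 0.028), (316, 0.025), (321, -0.001)]
258 [(286, -0.001), (291, 0.014), (296, 0.013), (301, 0.023), (306, 0.022), (311, 0.027), (316, -0.0), (321, 0.0)]
262 [(286, -0.001), (291, 0.03), (296, 0.029), (301, 0.022), (306, 0.019), (311, 0.028), (316, -0.001), (321, -0.0)]
266 [(286, 0.0), (291, 0.041), (296, 0.039), (301, 0.036), (306, 0.035), (311, 0.031), (316, -0.001), (321, 0.001)]
270 [(286, -0.001), (291, -0.0), (296, 0.044), (301, 0.043), (306, 0.041), (311, 0.043), (316, -0.001), (321, 0.0)]
274 [(286, -0.002), (291, -0.001), (296, -0.001), (301, -0.001), (306, -0.001), (311, -0.0), (316, -0.002), (321, -0.001)]
plane [-0.04817298 -0.642487   -0.07236039]
```

View pics/w2c.png

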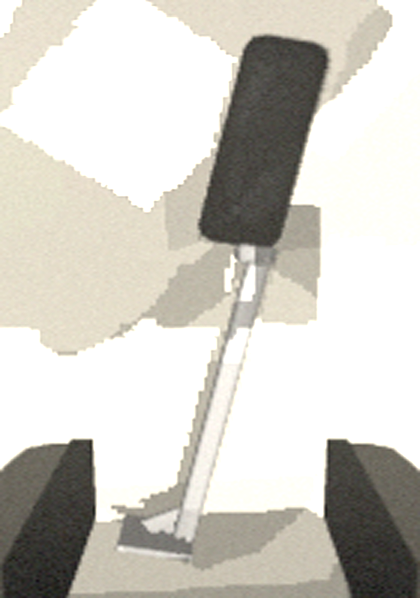

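The hook is lying on its side: handle 24 high, blade plate 44 high, its z axis towards +y. I'll grip the shank firmly, move slowly and turn it parallel to y, clear of the unit. Then I'll roll it upright by holding the blade plate.

```bash

python3 -m pendant '[[-0.11,0.02,0.2,0.09,55],[-0.11,0.02,0.45,0.14,55],[-0.11,0.02,0.65,0.14,55],[-0.11,0.02,0.8,0.14,55],[-0.11,0.02,0.8,0.14,55],[-0.11,0.02,0.8,0.14,55]]' >/dev/null
python3 -c "
from h import *
plan([.4495,-.198,.026],165)
P=np.load('w2.npz')['P']; print('roll',np.median(P[250:275,72:92].reshape(-1,3),0))"
```

```text
t 6.15 pos [ 0.449  -0.1992  0.0877] tilt [-0.002  0.002 -1.   ] heading 165.09 shares [-0.0019  0.0063  0.3085] turn 0.0009 q6 -1.97 F [0.3 1.3 1. ]
roll [ 0.52814826 -0.51233223  0.0382696 ]
```

```bash

python3 -m pendant '[[0,0.006,0.15,0,55],[0,0.006,0.25,0,55],[0,0.006,0.305,0,55],[0,0.006,0.305,0,5],[0,0.006,0.305,0,5],[0,0.006,0.305,0,5],[0,0.006,0.305,0,5],[0,0.006,0.305,0,5],[0,0.006,0.305,0,5],[0,0.006,0.305,0,5]]' 60
python3 -m pendant '[[0,0,0,0,5],[0,0,-0.03,0,5],[0,0,-0.06,0,5],[0,0,-0.1,0,5],[0,0,-0.14,0,5],[0,0,-0.14,0,5]]' 60
python3 -c "
from h import *
plan([.40,-.25,.06],88)"
```

```text
time_s: 7.15
ee_pos: [0.4502, -0.199, 0.028]
eef_rot: [0.408, 3.114, -0.0]
ft_force: [0.5, 1.9, 2.3]
width: 0.0083
finger_force: 60.0
time_s: 7.75
ee_pos: [0.4508, -0.1997, 0.0572]
eef_rot: [0.408, 3.113, -0.002]
ft_force: [0.8, 0.1, -1.9]
width: 0.0083
finger_force: 60.0
t 7.75 pos [ 0.4508 -0.1997  0.0572] tilt [ 0.002 -0.002 -1.   ] heading 165.06 shares [ 0.1805 -0.3086 -0.0143] turn 0.8562 q6 -1.97 F [ 0.8  0.1 -1.9]
```

```bash

python3 -m pendant '[[0.04,-0.03,0,0.03,5],[0.1,-0.08,0,0.1,5],[0.15,-0.14,0,0.17,5],[0.18,-0.2,0,0.24,5],[0.18,-0.26,0,0.31,5],[0.18,-0.3,0,0.38,5],[0.18,-0.31,0,0.45,5],[0.18,-0.31,0,0.52,5],[0.18,-0.31,0,0.57,5],[0.18,-0.31,0,0.6,5]]' 60
python3 -m pendant '[[0,0,0,0.05,5],[0,0,0,0.12,5],[0,0,0,0.19,5],[0,0,0,0.24,5],[0,0,0,0.26,5],[0,0,0.06,0.26,5],[0,0,0.11,0.26,5],[0,0,0.13,0.26,5],[0,0,0.13,0.26,5]]' 60
python3 -c "
from h import *
plan([.40,-.25,.028],88)"
```

```text
time_s: 8.75
ee_pos: [0.3981, -0.2494, 0.0551]
eef_rot: [-1.784, -2.585, -0.0]
ft_force: [0.4, 0.3, -0.9]
width: 0.008
finger_force: 60.0
time_s: 9.65
ee_pos: [0.3984, -0.2489, 0.0285]
eef_rot: [-2.265, -2.174, 0.0]
ft_force: [0.7, -0.0, -2.0]
width: 0.0084
finger_force: 60.0
t 9.65 pos [ 0.3984 -0.2489  0.0285] tilt [-0.002  0.002 -1.   ] heading 87.66 shares [-0.005   0.0081  0.0025] turn -0.0037 q6 -0.78 F [ 0.7 -0.  -2. ]
```

```bash

python3 -m pendant '[[0,0,0,0,20],[0,0,0,0,45],[0,0,0,0,60],[0,0,-0.15,0,60],[0.1,0,-0.4,0,60],[0.2,0,-0.6,0,60],[0.3,0,-0.8,0,60],[0.3,0,-0.8,0,60],[0.3,0,-0.8,0,60]]' 60
python3 - <<'E'
from h import *
c=cam('wrist'); I,D=eyes.get_image('wrist'); P=cloud(c,D); np.savez('w3.npz',I=I,D=D,P=P); plan([.40,-.25,.028],88)
save('w3.png',cv2.convertScaleAbs(I,alpha=1.6))
m=(P[...,2]>.009)&(P[...,2]<.06)&(abs(P[...,0]-.4)<.07)&(P[...,1]<-.07)&(P[...,1]>-.42)
k,L,S,C=cv2.connectedComponentsWithStats(m.astype(np.uint8)); i=1+S[1:,4].argmax(); q=P[L==i]
for y in np.arange(-.40,-.07,.015):
    s=q[abs(q[:,1]-y)<.003]
    if len(s): print(y.round(3),len(s),"x",np.percentile(s[:,0],[2,50,98]).round(4),"z",np.percentile(s[:,2],[5,50,95]).round(3))
b=q[q[:,2]>.03]; print("blade",b.min(0).round(4),b.max(0).round(4),np.median(b,0).round(4),len(b))
E
```

```text
time_s: 10.55
ee_pos: [0.4021, -0.1898, 0.1905]
eef_rot: [2.263, 2.175, 0.0]
ft_force: [0.5, 0.2, -0.8]
width: 0.0597
finger_force: 0.0
t 10.6 pos [ 0.4013 -0.1895  0.1891] tilt [-0.  0. -1.] heading 87.67 shares [-0.3024  0.0058  0.8054] turn -0.0036 q6 -0.67 F [ 0.  -0.1  0.4]
-0.31 9 x [0.391  0.3963 0.3996] z [0.024 0.025 0.025]
-0.295 43 x [0.3913 0.3958 0.4001] z [0.023 0.025 0.026]
-0.28 46 x [0.392  0.3964 0.4007] z [0.022 0.024 0.025]
-0.265 48 x [0.3927 0.397  0.4013] z [0.022 0.024 0.025]
-0.25 47 x [0.3934 0.3976 0.4018] z [0.022 0.023 0.025]
-0.235 53 x [0.394  0.3983 0.4025] z [0.021 0.023 0.024]
-0.22 51 x [0.3948 0.3989 0.403 ] z [0.021 0.022 0.023]
-0.205 49 x [0.3954 0.3995 0.4036] z [0.02  0.021 0.023]
-0.19 76 x [0.3907 0.3981 0.4052] z [0.023 0.024 0.026]
-0.175 196 x [0.375  0.3909 0.4057] z [0.021 0.026 0.028]
-0.16 202 x [0.3759 0.3907 0.4063] z [0.022 0.026 0.027]
-0.145 205 x [0.3755 0.3914 0.4069] z [0.02  0.025 0.027]
-0.13 208 x [0.3765 0.3922 0.4074] z [0.02  0.025 0.026]
-0.115 212 x [0.3775 0.3924 0.408 ] z [0.02  0.024 0.025]
-0.1 228 x [0.3772 0.3936 0.4086] z [0.018 0.023 0.025]
-0.085 69 x [0.3803 0.3922 0.4041] z [0.018 0.021 0.022]Traceback (most recent call last):
  File "<stdin>", line 9, in <module>
    return umr_minimum(a, axis, None, out, keepdims, initial, where)
ValueError: zero-size array to reduction operation minimum which has no identity
```

View pics/w3.png

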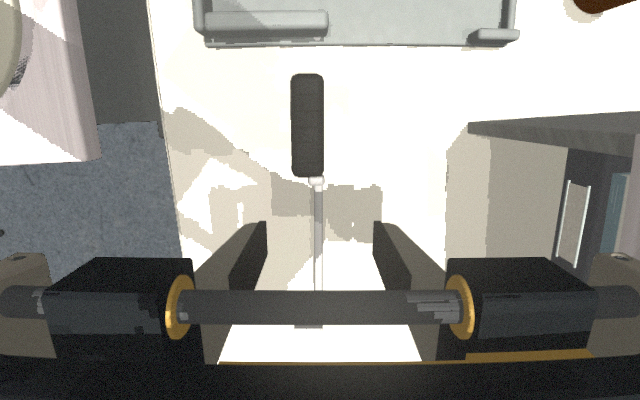

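The blade is at about (295–322, 327), partly hidden by the gripper. The hook axis lies along y at x≈0.395, with the blade at y≈−0.344. I'll turn the tool and go above the blade.

```bash

python3 -m pendant '[[-0.15,-0.05,0,-0.09,40],[-0.3,-0.1,0,-0.18,40],[-0.5,-0.15,0,-0.27,40],[-0.7,-0.15,0,-0.36,40],[-0.76,-0.15,0,-0.45,40],[-0.76,-0.15,0,-0.54,40],[-0.76,-0.15,0,-0.63,40],[-0.76,-0.15,0,-0.72,40],[-0.76,-0.15,0,-0.81,40],[-0.76,-0.15,0,-0.9,40]]' 10 >/dev/null
python3 -m pendant '[[0,0,0,-0.09,40],[0,0,0,-0.1,40],[0,0,0,-0.1,40],[0,0,0,-0.1,40]]' 10
python3 -c "
from h import *
plan([.376,-.344,.046],177.6)
c=cam('wrist'); I,D=eyes.get_image('wrist'); P=cloud(c,D); np.savez('w4.npz',I=I,D=D,P=P)
m=(P[...,2]>.01)&(P[...,2]<.06)&(abs(P[...,0]-.385)<.04)&(abs(P[...,1]+.34)<.04)
q=P[m]; b=q[q[:,2]>.032]
print(len(q),len(b)); 
if len(b): print('blade',np.percentile(b,[2,50,98],axis=0).round(4))
v,u=np.where(m); print(u.min(),u.max(),v.min(),v.max())
"
```

```text
time_s: 12.0
ee_pos: [0.365, -0.3401, 0.1887]
eef_rot: [-0.068, -3.14, -0.002]
ft_force: [-0.1, 0.2, 0.1]
width: 0.0399
finger_force: 0.0
t 12.0 pos [ 0.365  -0.3401  0.1887] tilt [-0.001  0.001 -1.   ] heading 177.51 shares [-0.0562 -0.018   0.7136] turn -0.001 q6 -2.52 F [-0.1  0.2  0.1]
763 151
blade [[ 0.3679 -0.348   0.0342]
 [ 0.3818 -0.3455  0.0428]
 [ 0.3977 -0.3433  0.0445]]
313 361 186 223
```

```bash

python3 -m pendant '[[-0.055,-0.026,0.2,0,40],[-0.055,-0.026,0.45,0,40],[-0.055,-0.026,0.62,0,40],[-0.055,-0.026,0.71,0,40],[-0.055,-0.026,0.71,0,40],[-0.055,-0.026,0.71,0,2],[-0.055,-0.026,0.71,0,2],[-0.055,-0.026,0.71,0,2],[-0.055,-0.026,0.71,0,2],[-0.055,-0.026,0.71,0,2]]' 10
python3 -m pendant '[[0,0,0,0,2],[0,0,0,0,2]]' 10
python3 -c "
from h import *
plan([.376,-.3455,.044],177.6)"
```

```text
time_s: 13.05
ee_pos: [0.3765, -0.3462, 0.0484]
eef_rot: [0.064, 3.14, -0.001]
ft_force: [-1.3, 1.0, 3.7]
width: 0.0044
finger_force: 10.0
time_s: 13.25
ee_pos: [0.3765, -0.3462, 0.0483]
eef_rot: [0.064, 3.14, -0.001]
ft_force: [-0.6, 2.1, 6.3]
width: 0.0042
finger_force: 10.0
t 13.25 pos [ 0.3765 -0.3462  0.0483] tilt [ 0.001 -0.001 -1.   ] heading 177.66 shares [0.0028 0.0035 0.0217] turn 0.0007 q6 -2.51 F [-0.6  2.1  6.3]
```

```bash

python3 -m pendant '[[0,0,0,0,14],[0,0,0,0,14],[0.018,0,-0.01,0,14],[0.018,0,-0.01,0,14],[0.018,0,-0.01,0,2],[0.018,0,-0.01,0,2],[0.018,0,-0.01,0,2],[0.018,0,-0.01,0,2]]' 10
python3 -m pendant '[[0.02,0,0.0,0,2],[0.045,0,0.0,0,2],[0.07,0,0.004,0,2],[0.09,0,0.008,0,2],[0.09,0,0.008,0,2]]' 10
python3 -c "
from h import *
plan([.376,-.3455,.044],177.6)
s=cam('side'); c=cam('wrist'); I,D=eyes.get_image('wrist'); P=cloud(c,D)
m=(P[...,2]>.01)&(P[...,2]<.07)&(abs(P[...,0]-.39)<.05)&(P[...,1]<-.08)&(P[...,1]>-.33); q=P[m]
for y in (-.12,-.15,-.18,-.22,-.26,-.3):
    t=q[abs(q[:,1]-y)<.004]; print(y,len(t),np.percentile(t,[3,50,97],axis=0)[:,[0,2]].round(4).tolist() if len(t) else '')
"
```

```text
time_s: 14.05
ee_pos: [0.3725, -0.3458, 0.0496]
eef_rot: [-0.064, -3.141, 0.0]
ft_force: [-1.2, 0.2, -0.4]
width: 0.0042
finger_force: 10.0
time_s: 14.55
ee_pos: [0.3551, -0.3456, 0.0491]
eef_rot: [0.065, 3.139, -0.002]
ft_force: [1.9, 2.8, 5.6]
width: 0.0045
finger_force: 10.0
t 14.55 pos [ 0.3551 -0.3456  0.0491] tilt [ 0.002 -0.001 -1.   ] heading 177.62 shares [-0.1045  0.0051  0.0257] turn 0.0002 q6 -2.55 F [1.9 2.8 5.6]
-0.12 0 
-0.15 79 [[0.3603, 0.0114], [0.3611, 0.0193], [0.3768, 0.0283]]
-0.18 570 [[0.3596, 0.0115], [0.3639, 0.0249], [0.376, 0.0286]]
-0.22 223 [[0.3793, 0.016], [0.3811, 0.0251], [0.3867, 0.0266]]
-0.26 229 [[0.3775, 0.0175], [0.3794, 0.0264], [0.3848, 0.0277]]
-0.3 0
```

The hook slid more than it rolled. I'll grip nearer the blade's lower-edge side, hold it tighter and press harder while drawing it over.

```bash

python3 -m pendant '[[0,0,0,0,14],[0,0,0,0,14],[0.03,0,-0.025,0,14],[0.035,0,-0.025,0,14],[0.035,0,-0.025,0,2],[0.035,0,-0.025,0,2],[0.035,0,-0.025,0,2],[0.035,0,-0.025,0,2]]' 20
python3 -m pendant '[[0.0,0,0.03,0,2],[0.02,0,0.04,0,2],[0.04,0,0.04,0,2],[0.06,0,0.045,0,2],[0.08,0,0.05,0,2],[0.1,0,0.055,0,2],[0.12,0,0.06,0,2]]' 20
python3 -c "
from h import *
plan([.376,-.3455,.044],177.6)
s=cam('side'); c=cam('wrist'); I,D=eyes.get_image('wrist'); P=cloud(c,D)
m=(P[...,2]>.01)&(P[...,2]<.07)&(abs(P[...,0]-.37)<.06)&(P[...,1]<-.08)&(P[...,1]>-.33); q=P[m]
for y in (-.12,-.15,-.18,-.22,-.26,-.3):
    t=q[abs(q[:,1]-y)<.004]; print(y,len(t),np.percentile(t,[3,50,97],axis=0)[:,[0,2]].round(4).tolist() if len(t) else '')
"
```

```text
time_s: 15.4
ee_pos: [0.3476, -0.3448, 0.0531]
eef_rot: [-0.064, -3.141, 0.0]
ft_force: [-1.5, 0.3, 1.9]
width: 0.003
finger_force: 20.0
time_s: 16.1
ee_pos: [0.3243, -0.345, 0.0418]
eef_rot: [0.064, 3.139, -0.004]
ft_force: [0.9, -0.6, 1.5]
width: 0.0028
finger_force: 20.0
t 16.1 pos [ 0.3243 -0.345   0.0418] tilt [ 0.002 -0.003 -1.   ] heading 177.66 shares [-0.2584  0.008  -0.0106] turn 0.0007 q6 -2.6 F [ 0.9 -0.6  1.5]
-0.12 0 
-0.15 5 [[0.3313, 0.0146], [0.3314, 0.0159], [0.332, 0.0161]]
-0.18 444 [[0.3318, 0.011], [0.3361, 0.021], [0.3501, 0.027]]
-0.22 75 [[0.3523, 0.0262], [0.3532, 0.0303], [0.3544, 0.0321]]
-0.26 1 [[0.354, 0.0292], [0.354, 0.0292], [0.354, 0.0292]]
-0.3 0
```

```bash

cat > prof.py <<'E'
from h import *
import sys
ax=sys.argv[1]; 
for n in ("wrist","side"):
    c=cam(n); I,D=eyes.get_image(n); P=cloud(c,D); np.savez("prof_"+n+".npz",I=I,D=D,P=P)
    x0,x1,y0,y1=map(float,sys.argv[2:6]); m=(P[...,2]>.006)&(P[...,2]<.08)&(P[...,0]>x0)&(P[...,0]<x1)&(P[...,1]>y0)&(P[...,1]<y1); q=P[m]; print(n,len(q))
    i,j=(1,0) if ax=="y" else (0,1)
    for a in map(float,sys.argv[6:]):
        t=q[abs(q[:,i]-a)<.003]
        if len(t)>3:
            b=np.arange(t[:,j].min(),t[:,j].max()+.004,.004); w=np.digitize(t[:,j],b)
            print(" ",a,[(round(t[w==k,j].mean()*1e3),round(t[w==k,2].max()*1e3)) for k in range(1,len(b)+1) if (w==k).any()])
E
python3 prof.py y .30 .42 -.40 -.07 -.1 -.13 -.17 -.18 -.21 -.22 -.25 -.3 -.33
```

```text
wrist 4651
  -0.17 [(332, 27), (336, 29), (339, 28)]
  -0.18 [(333, 27), (336, 28), (340, 16), (345, 19), (348, 17), (352, 14)]
  -0.21 [(352, 32)]
  -0.22 [(353, 32)]
  -0.25 [(354, 30)]
  -0.33 [(313, 68)]
side 634
  -0.1 [(331, 25), (336, 26), (341, 31), (344, 35), (349, 33), (353, 33), (354, 33)]
  -0.13 [(331, 25), (336, 29), (340, 33), (344, 33), (350, 34), (352, 36), (355, 34)]
  -0.17 [(334, 30), (340, 30), (342, 36), (347, 36), (351, 40), (356, 39), (359, 36)]
  -0.18 [(333, 25), (338, 29), (343, 33), (347, 33), (351, 35), (354, 38), (358, 36)]
  -0.21 [(354, 34), (358, 36), (361, 34)]
  -0.22 [(356, 36), (360, 35)]
  -0.3 [(334, 7), (360, 40), (363, 39)]
  -0.33 [(315, 74)]
```

The roll is now about 30° and progressing. I'll continue along the arc, then release.

```bash

python3 -m pendant '[[0.02,0,0.012,0,2],[0.04,0,0.03,0,2],[0.06,0,0.05,0,2],[0.08,0,0.07,0,2],[0.095,0,0.075,0,2],[0.095,0,0.075,0,2]]' 20
python3 prof.py y .25 .42 -.40 -.07  -.1 -.13 -.17 -.21 -.25 -.3 -.33; python3 -c "
from h import *
plan([.3,-.3455,.044],177.6)"
```

```text
time_s: 16.85
ee_pos: [0.3039, -0.3417, 0.0251]
eef_rot: [-0.065, -3.14, -0.004]
ft_force: [-0.2, 0.1, 1.6]
width: 0.0022
finger_force: 20.0
wrist 4212
  -0.21 [(345, 34)]
  -0.25 [(342, 36), (345, 34)]
  -0.33 [(294, 52)]
side 695
  -0.1 [(266, 6), (321, 22), (324, 27), (328, 32), (332, 37), (335, 37), (339, 37), (343, 35), (347, 31)]
  -0.13 [(323, 28), (328, 39), (331, 40), (336, 35), (338, 37), (344, 35)]
  -0.17 [(323, 37), (328, 35), (332, 41), (335, 41), (339, 41), (343, 38), (347, 35)]
  -0.21 [(336, 36), (340, 38), (344, 37), (348, 34)]
  -0.3 [(313, 6), (335, 35), (337, 34)]
  -0.33 [(295, 60)]
t 16.95 pos [ 0.3042 -0.3418  0.0254] tilt [-0.001  0.003 -1.   ] heading 177.66 shares [ 0.0201 -0.0191 -0.0928] turn 0.0007 q6 -2.64 F [-0.7  1.   2.9]
```

```bash

python3 -m pendant '[[0.02,0,0,0,2],[0.04,0,0,0,2],[0.04,0,0,0,30],[0.04,0,0,0,30],[0.04,0,0,0,30],[0.04,0,-0.2,0,30],[0.04,0,-0.4,0,30],[0.04,0,-0.6,0,30],[-0.1,0,-0.8,0,30],[-0.2,0.3,-0.8,0,30]]' 20
python3 prof.py y .25 .42 -.40 -.07  -.1 -.13 -.17 -.21 -.25 -.3 -.33; python3 - <<'E'
from h import *
plan([.35,-.18,.2],177.6)
save("c2.png",cv2.convertScaleAbs(np.vstack([cv2.resize(np.load("prof_side.npz")["I"][180:330,180:450],(720,400)),np.load("prof_wrist.npz")["I"][150:350,:][:, :][:200]][:1]),alpha=1.5))
E
```

```text
time_s: 17.95
ee_pos: [0.3458, -0.3036, 0.1936]
eef_rot: [0.07, 3.132, -0.021]
ft_force: [1.2, -0.4, 0.1]
width: 0.0298
finger_force: 0.0
wrist 4916
  -0.1 [(315, 31), (320, 32), (324, 33), (328, 33), (331, 33), (335, 30)]
  -0.13 [(314, 31), (319, 32), (323, 33), (326, 33), (331, 33), (334, 31)]
  -0.17 [(313, 30), (317, 33), (321, 33), (325, 33), (329, 33), (333, 32), (336, 25)]
  -0.21 [(318, 32), (323, 32), (327, 32)]
  -0.25 [(317, 32), (321, 32), (325, 32)]
  -0.3 [(316, 32), (320, 32), (324, 31), (326, 28)]
  -0.33 [(314, 32), (318, 32), (322, 32)]
side 768
  -0.1 [(315, 31), (319, 34), (323, 32), (327, 34), (334, 31)]
  -0.13 [(315, 30), (318, 37), (323, 34), (328, 35), (331, 35), (335, 32)]
  -0.17 [(313, 34), (318, 36), (323, 35), (327, 32), (330, 34), (335, 30)]
  -0.21 [(319, 33), (325, 30), (326, 33)]
  -0.25 [(317, 33), (322, 33), (326, 35)]
  -0.3 [(316, 31), (320, 35), (325, 33)]
  -0.33 [(315, 33), (320, 32), (323, 33), (326, 30)]
t 18.05 pos [ 0.3443 -0.2942  0.1871] tilt [ 0.002 -0.    -1.   ] heading 177.91 shares [-0.0079  0.5718 -0.0643] turn 0.0034 q6 -2.51 F [ 0.8 -0.3  0.2]
```

View pics/c2.png

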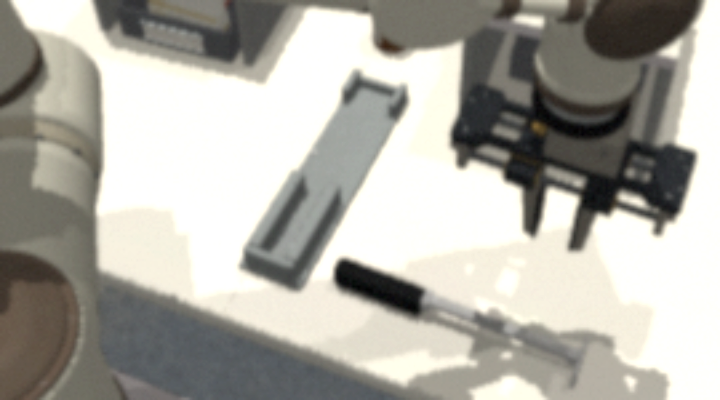

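The hook now stands upright on the bench: the handle is at (380,285) and the blade at (580,360) in the crop, with the shank level at 32 mm. I'll measure the handle ends and go to grip the handle.

```bash
python3 - <<'E'
from h import *
z=np.load("prof_wrist.npz"); P=z["P"]
m=(P[...,2]>.012)&(P[...,2]<.05)&(P[...,0]>.28)&(P[...,0]<.36)&(P[...,1]<-.068)&(P[...,1]>-.40)
q=P[m]; t=q[q[:,2]>.028]
w=[(y,np.ptp(s[:,0])) for y in np.arange(-.38,-.06,.004) if len(s:=t[abs(t[:,1]-y)<.002])>3]
print([(round(a,3),round(b*1e3)) for a,b in w])
h=t[(t[:,1]>-.165)]; print(h[:,1].max(), cv2.minAreaRect((h[:,:2]*1e3).astype(np.float32)))
l=cv2.fitLine((t[:,:2]*1e3).astype(np.float32),cv2.DIST_HUBER,0,.01,.01).ravel(); print(l)
plan([.3245,-.13,.15],88.1)
E
```

```text
[(np.float64(-0.348), 18), (np.float64(-0.344), 43), (np.float64(-0.34), 26), (np.float64(-0.336), 11), (np.float64(-0.332), 11), (np.float64(-0.328), 11), (np.float64(-0.324), 12), (np.float64(-0.32), 11), (np.float64(-0.316), 12), (np.float64(-0.312), 12), (np.float64(-0.308), 12), (np.float64(-0.304), 12), (np.float64(-0.3), 12), (np.float64(-0.296), 12), (np.float64(-0.292), 12), (np.float64(-0.288), 12), (np.float64(-0.284), 11), (np.float64(-0.28), 11), (np.float64(-0.276), 11), (np.float64(-0.272), 11), (np.float64(-0.268), 11), (np.float64(-0.264), 11), (np.float64(-0.26), 11), (np.float64(-0.256), 11), (np.float64(-0.252), 11), (np.float64(-0.248), 11), (np.float64(-0.244), 11), (np.float64(-0.24), 12), (np.float64(-0.236), 12), (np.float64(-0.232), 12), (np.float64(-0.228), 12), (np.float64(-0.224), 12), (np.float64(-0.22), 12), (np.float64(-0.216), 12), (np.float64(-0.212), 12), (np.float64(-0.208), 12), (np.float64(-0.204), 11), (np.float64(-0.2), 11), (np.float64(-0.196), 11), (np.float64(-0.192), 12), (np.float64(-0.188), 18), (np.float64(-0.184), 19), (np.float64(-0.18
[... 261 characters left out ...]
20), (np.float64(-0.136), 20), (np.float64(-0.132), 19), (np.float64(-0.128), 20), (np.float64(-0.124), 20), (np.float64(-0.12), 20), (np.float64(-0.116), 20), (np.float64(-0.112), 21), (np.float64(-0.108), 21), (np.float64(-0.104), 20), (np.float64(-0.1), 20), (np.float64(-0.096), 20), (np.float64(-0.092), 21), (np.float64(-0.088), 20), (np.float64(-0.084), 18)]
-0.08355152205735683 ((324.4309387207031, -124.30909729003906), (81.3484115600586, 21.63815689086914), 88.35533905029297)
[ 2.8958639e-02  9.9958062e-01  3.2177481e+02 -2.1198111e+02]
t 18.05 pos [ 0.3443 -0.2942  0.1871] tilt [ 0.002 -0.    -1.   ] heading 177.91 shares [0.1291 0.817  0.1854] turn 0.9978 q6 -2.51 F [ 0.8 -0.3  0.2]
```

```bash

python3 -m pendant '[[0.05,0.2,0,0.09,60],[0.1,0.4,0,0.18,60],[0.13,0.6,0,0.27,60],[0.13,0.76,0,0.36,60],[0.13,0.76,0,0.45,60],[0.13,0.76,0,0.54,60],[0.13,0.76,0,0.63,60],[0.13,0.76,0,0.72,60],[0.13,0.76,0,0.81,60],[0.13,0.76,0,0.9,60]]' 60 >/dev/null
python3 -m pendant '[[0,0,0.1,0.09,60],[0,0,0.3,0.1,60],[0,0,0.4,0.1,60],[0,0,0.4,0.1,60]]' 60
python3 -c "
from h import *
plan([.3238,-.141,.026],88.3)"
```

```text
time_s: 19.45
ee_pos: [0.3201, -0.1422, 0.1028]
eef_rot: [-2.261, -2.17, 0.001]
ft_force: [-0.3, 0.5, 0.0]
width: 0.06
finger_force: 0.0
t 19.45 pos [ 0.3201 -0.1422  0.1028] tilt [-0.006  0.005 -1.   ] heading 87.66 shares [0.0049 0.0205 0.3838] turn -0.0071 q6 -0.73 F [-0.3  0.5  0. ]
```

```bash

python3 -m pendant '[[0.005,0.02,0.15,-0.007,60],[0.005,0.02,0.3,-0.007,60],[0.005,0.02,0.38,-0.007,60],[0.005,0.02,0.38,-0.007,60],[0.005,0.02,0.38,-0.007,10],[0.005,0.02,0.38,-0.007,10],[0.005,0.02,0.38,-0.007,10],[0.005,0.02,0.38,-0.007,10],[0.005,0.02,0.38,-0.007,10],[0.005,0.02,0.38,-0.007,10]]' 60
python3 -m pendant '[[0,0,0,0,10],[0,0,-0.03,0,10],[0,0,-0.08,0,10],[0,0,-0.16,0,10],[0,0,-0.25,0,10],[0,0,-0.33,0,10],[0,0,-0.38,0,10],[0,0,-0.38,0,10]]' 60
python3 -c "
from h import *
plan([.33,-.255,.103],183.1)"
python3 prof.py y .27 .38 -.40 -.07 -.1  -.17 -.21 -.25 -.3 -.33
```

```text
time_s: 20.45
ee_pos: [0.3268, -0.1436, 0.0305]
eef_rot: [2.254, 2.188, -0.0]
ft_force: [-2.0, 1.3, 5.9]
width: 0.0233
finger_force: 60.0
time_s: 21.25
ee_pos: [0.3275, -0.144, 0.1076]
eef_rot: [2.252, 2.186, 0.0]
ft_force: [-0.3, 0.2, -1.3]
width: 0.0236
finger_force: 60.0
t 21.25 pos [ 0.3275 -0.144   0.1076] tilt [ 0.003 -0.002 -1.   ] heading 88.3 shares [-0.5541  0.0288  0.0241] turn -1.0534 q6 -0.73 F [-0.3  0.2 -1.3]
wrist 0
side 4
```

```bash

python3 -m pendant '[[-0.05,0,0,-0.03,10],[-0.12,0.01,0,-0.09,10],[-0.2,0.02,0,-0.16,10],[-0.28,0.03,0,-0.23,10],[-0.36,0.03,0,-0.3,10],[-0.44,0.03,0,-0.37,10],[-0.5,0.03,0,-0.44,10],[-0.54,0.03,0,-0.51,10],[-0.55,0.03,0,-0.58,10],[-0.55,0.03,0,-0.63,10]]' 60
python3 -m pendant '[[0,0,0,-0.05,10],[0,0,0,-0.12,10],[0,0,0,-0.19,10],[0,0,0,-0.26,10],[0,0,0,-0.33,10],[0,0,0,-0.39,10],[0,0,0,-0.42,10],[0,0,0,-0.42,10],[0,0,0,-0.42,10]]' 60
sed -i 's/<.08)/<.14)/' prof.py
python3 prof.py x .30 .60 -.32 -.18 .34 .36 .38 .42 .45 .48 .51 .53 .54
python3 - <<'E'
from h import *
plan([.33,-.255,.103],183.1)
I=np.load("prof_side.npz")["I"]
E
```

```text
time_s: 22.35
ee_pos: [0.3287, -0.2531, 0.1048]
eef_rot: [-0.939, -2.996, -0.002]
ft_force: [-0.4, 0.1, -0.0]
width: 0.0235
finger_force: 60.0
time_s: 23.25
ee_pos: [0.329, -0.2529, 0.1052]
eef_rot: [0.075, -3.14, -0.002]
ft_force: [-0.1, 0.1, -1.1]
width: 0.0236
finger_force: 60.0
wrist 8268
  0.34 [(-263, 124), (-259, 107), (-255, 107), (-251, 107), (-247, 107), (-243, 119), (-241, 99)]
  0.38 [(-255, 106), (-251, 106), (-247, 106)]
side 342
  0.34 [(-259, 110), (-254, 107), (-249, 108), (-246, 110), (-241, 124)]
t 23.35 pos [ 0.3291 -0.2532  0.1056] tilt [-0.001  0.001 -1.   ] heading -177.26 shares [-0.0039 -0.0094  0.0129] turn -0.004 q6 -2.57 F [ 0.2 -0.3 -2.1]
```

```bash
python3 - <<'E'
from h import *
for n in ("top","side"):
    c=cam(n); I,D=eyes.get_image(n); P=cloud(c,D); np.savez("now_"+n+".npz",I=I,D=D,P=P)
    m=(P[...,2]>.06)&(P[...,2]<.14)&(P[...,0]>.36)&(P[...,0]<.556)&(P[...,1]>-.32)&(P[...,1]<-.19)
    q=P[m]; print(n,len(q))
    for x in np.arange(.36,.56,.015):
        s=q[abs(q[:,0]-x)<.0075]
        if len(s)>1: print(x.round(3),len(s),np.percentile(s[:,1],[5,50,95]).round(4),np.percentile(s[:,2],[5,50,95]).round(4))
E
```

```text
top 72
0.51 17 [-0.2513 -0.2455 -0.2414] [0.1038 0.1075 0.1127]
0.525 55 [-0.2649 -0.2449 -0.2261] [0.0806 0.103  0.1113]
side 19
0.36 2 [-0.251  -0.2485 -0.246 ] [0.1084 0.1086 0.1087]
0.375 17 [-0.2577 -0.2519 -0.2429] [0.1062 0.1084 0.1104]
```

```bash

python3 -m pendant '[[-0.06,0,0,-0.004,10],[-0.16,-0.01,0,-0.004,10],[-0.28,-0.015,0,-0.004,10],[-0.4,-0.02,0,-0.004,10],[-0.52,-0.03,0,-0.004,10],[-0.64,-0.04,0,-0.004,10],[-0.74,-0.045,0,-0.004,10],[-0.8,-0.045,0,-0.004,10],[-0.8,-0.045,0,-0.004,10]]' 60
python3 - <<'E'
from h import *
plan([.489,-.2545,.066],183.1)
o=np.array([.558,-.247]); a=np.radians(3.1); ex=np.array([np.cos(a),np.sin(a)]); ey=np.array([-ex[1],ex[0]])
for n in ("side","wrist"):
    c=cam(n); I,D=eyes.get_image(n); P=cloud(c,D); q=np.stack([(P[...,:2]-o)@ex,(P[...,:2]-o)@ey,P[...,2]],-1)
    np.savez("now_"+n+".npz",I=I,D=D,P=P)
    m=(q[...,0]>.05)&(q[...,0]<.14)&(abs(q[...,1])<.09)&(q[...,2]>.015)&(q[...,2]<.06)
    print(n,m.sum())
    for z in np.arange(.015,.06,.006):
        s=q[m&(abs(q[...,2]-z)<.003)]
        if len(s)>3: print(z.round(3),len(s),np.percentile(s[:,0],[5,50,95]).round(4),np.percentile(s[:,1],[2,98]).round(3))
save("v10.png",np.load("now_side.npz")["I"])
E
```

```text
time_s: 24.35
ee_pos: [0.491, -0.2543, 0.1059]
eef_rot: [-0.089, 3.14, -0.0]
ft_force: [-0.5, 0.2, -0.6]
width: 0.0239
finger_force: 60.0
t 24.35 pos [ 0.491  -0.2543  0.1059] tilt [ 0. -0. -1.] heading -176.77 shares [ 0.0099 -0.0003  0.1996] turn 0.0015 q6 -2.32 F [-0.5  0.2 -0.6]
side 44
0.027 7 [0.1117 0.118  0.1193] [-0.045  0.075]
0.033 5 [0.109  0.1097 0.1108] [-0.069 -0.054]
0.039 6 [0.1066 0.1095 0.1104] [-0.065 -0.05 ]
0.051 15 [0.1182 0.1238 0.135 ] [0.055 0.075]
0.057 4 [0.1263 0.1298 0.1323] [-0.084  0.062]
wrist 0
```

```bash

python3 -m pendant '[[0,0,0.05,0,10],[0,0,0.1,0,10],[0,0,0.15,0,10],[0,0,0.19,0,10],[0,0,0.2,0,10],[0,0,0.2,0,10]]' 60
python3 -m pendant '[[0.03,0,0,0,10],[0.06,0,0,0,10],[0.09,0,0,0,10],[0.12,0,0,0,10],[0.14,0,0,0,10]]' 60
```

```text
time_s: 25.05
ee_pos: [0.4892, -0.2544, 0.0654]
eef_rot: [0.086, -3.14, -0.001]
ft_force: [-0.3, -1.2, -0.9]
width: 0.0238
finger_force: 60.0
time_s: 25.55
ee_pos: [0.4614, -0.2564, 0.0664]
eef_rot: [-0.086, 3.139, -0.001]
ft_force: [1.7, -0.6, -1.7]
width: 0.0238
finger_force: 60.0
```

```bash
cat > binx.py <<'E'
from h import *
o=np.array([.558,-.247]); a=np.radians(3.1); ex=np.array([np.cos(a),np.sin(a)]); ey=np.array([-ex[1],ex[0]])
for n in ("side","top"):
    c=cam(n); I,D=eyes.get_image(n); P=cloud(c,D); q=np.stack([(P[...,:2]-o)@ex,(P[...,:2]-o)@ey,P[...,2]],-1); np.savez("bin_"+n+".npz",I=I,D=D,P=P)
    m=(q[...,0]>-.05)&(q[...,0]<.14)&(abs(q[...,1])<.09)&(q[...,2]>.015)&(q[...,2]<.058)
    print(n,m.sum())
    for y in np.arange(-.08,.085,.02):
        s=q[m&(abs(q[...,1]-y)<.01)]
        if len(s)>3: print(" y",y.round(2),len(s),"x",np.percentile(s[:,0],[5,20,50]).round(4),"z",np.percentile(s[:,2],[5,95]).round(3))
plan([.37,-.26,.066],183.1)
E
python3 binx.py
```

```text
side 203
 y -0.08 57 x [0.0887 0.09   0.0928] z [0.018 0.054]
 y -0.06 61 x [0.0889 0.0903 0.0915] z [0.019 0.052]
 y -0.04 32 x [0.0879 0.089  0.0913] z [0.017 0.052]
 y 0.06 22 x [0.0898 0.0908 0.092 ] z [0.022 0.053]
 y 0.08 31 x [0.0906 0.0921 0.1018] z [0.019 0.055]
top 0
t 25.65 pos [ 0.461  -0.2562  0.0662] tilt [-0. -0. -1.] heading -176.87 shares [0.4554 0.0061 0.001 ] turn 0.0004 q6 -2.36 F [-0.2  0.  -0.3]
```

```bash

python3 -m pendant '[[0.03,0,0,0,10],[0.07,0,0,0,10],[0.12,0,0,0,10],[0.17,0,0,0,10],[0.22,0,0,0,10],[0.27,0,0,0,10],[0.31,0,0,0,10],[0.34,0.003,0,0,10],[0.36,0.003,0,0,10],[0.37,0.003,0,0,10]]' 60
python3 binx.py
```

```text
time_s: 26.65
ee_pos: [0.3874, -0.2596, 0.066]
eef_rot: [-0.086, 3.14, 0.0]
ft_force: [1.5, -0.2, -2.0]
width: 0.0234
finger_force: 60.0
side 234
 y -0.08 58 x [0.0163 0.0175 0.0187] z [0.019 0.056]
 y -0.06 89 x [0.0159 0.0176 0.019 ] z [0.017 0.053]
 y -0.04 46 x [0.0144 0.017  0.0178] z [0.017 0.053]
 y 0.06 9 x [0.0158 0.0168 0.0177] z [0.02  0.051]
 y 0.08 32 x [0.0167 0.0177 0.0259] z [0.021 0.054]
top 252
 y -0.08 43 x [0.0183 0.0199 0.0243] z [0.017 0.056]
 y -0.06 33 x [0.0179 0.0184 0.0199] z [0.016 0.055]
 y -0.04 25 x [0.0172 0.0195 0.0204] z [0.019 0.057]
 y -0.02 17 x [0.0225 0.0237 0.0283] z [0.016 0.056]
 y 0.0 16 x [0.0188 0.0194 0.0218] z [0.018 0.058]
 y 0.02 37 x [0.0171 0.0181 0.0206] z [0.017 0.055]
 y 0.04 32 x [0.0173 0.0185 0.0209] z [0.016 0.054]
 y 0.06 35 x [0.0177 0.0186 0.0199] z [0.017 0.057]
 y 0.08 14 x [0.0183 0.0193 0.0236] z [0.023 0.057]
t 26.75 pos [ 0.3872 -0.2595  0.0659] tilt [-0.001  0.    -1.   ] heading -176.85 shares [ 0.0862  0.0024 -0.0003] turn 0.0006 q6 -2.48 F [-0.2 -0.4 -1.2]
```

```bash

python3 -m pendant '[[0.02,0,0,0,10],[0.04,0,0,0,10],[0.06,0,0,0,10],[0.075,0,0,0,10],[0.083,0,0,0,10],[0.083,0,0,0,10]]' 60
python3 binx.py
python3 - <<'E'
from h import *
o=np.array([.558,-.247]); a=np.radians(3.1); ex=np.array([np.cos(a),np.sin(a)]); ey=np.array([-ex[1],ex[0]])
for n in ("side","top"):
    P=np.load("bin_"+n+".npz")["P"]; q=np.stack([(P[...,:2]-o)@ex,(P[...,:2]-o)@ey,P[...,2]],-1)
    for nm,y0,y1,z0,z1 in (("R panel",-.109,-.099,.06,.18),("L panel",.099,.109,.06,.18),("deck edge",-.1,.1,.192,.203)):
        s=q[(q[...,1]>y0)&(q[...,1]<y1)&(q[...,2]>z0)&(q[...,2]<z1)&(abs(q[...,0])<.03)]
        if len(s)>5: print(n,nm,len(s),np.percentile(s[:,0],[5,20,50]).round(4))
E
```

```text
time_s: 27.35
ee_pos: [0.3707, -0.2605, 0.0659]
eef_rot: [0.086, -3.14, -0.0]
ft_force: [-0.4, 0.2, -1.2]
width: 0.0235
finger_force: 60.0
side 250
 y -0.08 77 x [-0.0008  0.0001  0.0023] z [0.02  0.055]
 y -0.06 83 x [-0.0008  0.0003  0.0021] z [0.017 0.052]
 y -0.04 47 x [-0.0017 -0.0007  0.0006] z [0.018 0.052]
 y 0.06 9 x [-0.0011 -0.0003  0.0011] z [0.024 0.053]
 y 0.08 34 x [-0.0003  0.0013  0.0057] z [0.017 0.057]
top 397
 y -0.08 47 x [0.0018 0.0036 0.0083] z [0.018 0.056]
 y -0.06 54 x [0.001  0.0024 0.0057] z [0.016 0.056]
 y -0.04 54 x [0.0015 0.0032 0.0098] z [0.017 0.055]
 y -0.02 41 x [0.0039 0.0075 0.0568] z [0.023 0.055]
 y 0.0 37 x [0.0036 0.0057 0.0576] z [0.021 0.054]
 y 0.02 65 x [0.0007 0.0023 0.0072] z [0.017 0.056]
 y 0.04 54 x [-0.0002  0.0031  0.0067] z [0.018 0.054]
 y 0.06 32 x [0.0004 0.0018 0.0039] z [0.016 0.056]
 y 0.08 13 x [0.0016 0.0037 0.0072] z [0.02  0.057]
t 27.45 pos [ 0.3707 -0.2604  0.0659] tilt [-0.001  0.    -1.   ] heading -176.84 shares [ 0.0035  0.0023 -0.0006] turn 0.0006 q6 -2.51 F [ 1.  -0.2 -1. ]
side R panel 106 [0.0008 0.0021 0.0033]
side L panel 17 [0.0041 0.0049 0.0063]
side deck edge 61 [0.0007 0.0015 0.0029]
top R panel 48 [0.0029 0.0039 0.0054]
top L panel 38 [0.0027 0.0038 0.0046]
top deck edge 108 [0.0023 0.004  0.0058]
```

The bin is level and square with the unit front. Now I'll unhook: ease forward, lift, retract and lay the hook down.

```bash

python3 -m pendant '[[-0.025,0,0,0,10],[-0.025,0,0,0,10],[-0.025,0,-0.06,0,10],[-0.025,0,-0.12,0,10],[-0.025,0,-0.18,0,10],[-0.025,0,-0.2,0,10],[-0.025,0,-0.2,0,10]]' 60
python3 -m pendant '[[0.05,0,0,0,10],[0.13,0,0,0,10],[0.2,0,0,0,10],[0.26,0,0,0,10],[0.3,0,0,0,10],[0.3,0,0,0,10]]' 60
python3 -m pendant '[[0,0,0.1,0,10],[0,0,0.2,0,10],[0,0,0.28,0,10],[0,0,0.33,0,10],[0,0,0.36,0,10],[0,0,0.37,0,10],[0,0,0.37,0,10]]' 60
python3 binx.py | head -8; python3 -c "
from h import *
plan([.315,-.2625,.031])"
```

```text
time_s: 28.15
ee_pos: [0.3767, -0.261, 0.1074]
eef_rot: [-0.086, 3.139, -0.003]
ft_force: [-0.3, 0.2, -1.2]
width: 0.0237
finger_force: 60.0
time_s: 28.75
ee_pos: [0.3153, -0.2635, 0.1057]
eef_rot: [0.084, -3.14, -0.001]
ft_force: [0.9, 0.1, -0.7]
width: 0.0234
finger_force: 60.0
time_s: 29.45
ee_pos: [0.3164, -0.2638, 0.0322]
eef_rot: [-0.087, 3.14, -0.001]
ft_force: [-0.4, 0.1, -1.3]
width: 0.0233
finger_force: 60.0
side 411
 y -0.08 86 x [-0.0009  0.0006  0.0031] z [0.018 0.054]
 y -0.06 110 x [0.0006 0.006  0.0587] z [0.017 0.055]
 y -0.04 95 x [0.056  0.0572 0.0589] z [0.019 0.055]
 y -0.02 56 x [0.0555 0.0576 0.1344] z [0.033 0.057]
 y 0.0 35 x [0.1325 0.1346 0.1354] z [0.033 0.056]
 y 0.02 22 x [0.134  0.1348 0.1363] z [0.036 0.057]
top 483
t 29.55 pos [ 0.3166 -0.2641  0.0326] tilt [ 0.001 -0.001 -1.   ] heading -176.85 shares [0.0076 0.0085 0.0082] turn 0 q6 -2.62 F [-0.5  0.4 -0.8]
```

```bash
python3 - <<'E'
from h import *
z=np.load("bin_side.npz"); zt=np.load("bin_top.npz")
a=cv2.resize(z["I"][120:270,330:470],(373,400)); b=cv2.resize(zt["I"][150:280,320:440],(369,400))
save("last.png",cv2.convertScaleAbs(np.hstack([a,b]),alpha=1.7))
E
python3 binx.py | tail -10
```

```text
y -0.08 52 x [0.0018 0.0029 0.0095] z [0.016 0.056]
 y -0.06 50 x [0.0019 0.0024 0.0052] z [0.018 0.056]
 y -0.04 59 x [0.0008 0.002  0.0071] z [0.019 0.055]
 y -0.02 71 x [-0.044  -0.0011  0.004 ] z [0.018 0.054]
 y 0.0 74 x [-0.0451 -0.0399  0.0048] z [0.018 0.054]
 y 0.02 66 x [-0.042   0.0011  0.0063] z [0.017 0.056]
 y 0.04 57 x [0.001  0.0031 0.0074] z [0.018 0.054]
 y 0.06 37 x [0.0012 0.0022 0.0046] z [0.016 0.054]
 y 0.08 12 x [0.0018 0.0029 0.0078] z [0.019 0.056]
t 29.65 pos [ 0.3166 -0.2641  0.0326] tilt [ 0.001 -0.001 -1.   ] heading -176.85 shares [-0.268   0.0054 -0.1668] turn 0.0006 q6 -2.62 F [ 0.2 -1.4 -0.8]
```

View pics/last.png

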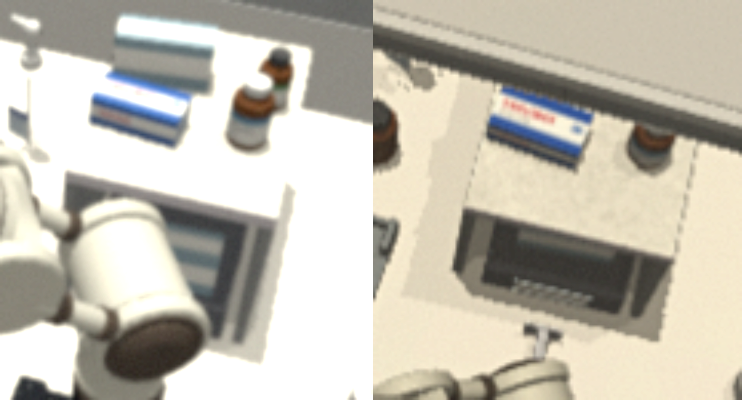

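The top view shows the bin front at the unit's edge, square, with the carton standing. The blade at (540,335) is about 40 mm clear. I'll let go of the hook.

```bash

python3 -m pendant '[[0,0,0.01,0,10],[0,0,0.01,0,10],[0,0,0.01,0,28],[0,0,0.01,0,40],[0,0,0.01,0,60],[0,0,0.01,0,60],[0,0,-0.1,0,60],[0,0,-0.3,0,60],[0,0,-0.5,0,60],[0,0,-0.6,0,60]]' 60
sed -i 's/ -.07  / /' prof.py; python3 prof.py x .2 .555 -.33 -.18 .24 .28 .32 .36 .40 .45 .48 .5 .51; python3 binx.py | tail -20
python3 - <<'E'
from h import *
for n in ("top",):
    P=np.load("bin_top.npz")["P"]; P0=np.load("top0.npz")["P"]
    for nm,x,y in (("bottle",.675,-.008),("roll",.528,-.512)):
        for Q in (P0,P):
            s=Q[(np.hypot(Q[...,0]-x,Q[...,1]-y)<.06)&(Q[...,2]>.02)&(Q[...,2]<.12)]; print(nm,len(s),np.median(s,0).round(4) if len(s) else '')
E
```

```text
time_s: 30.65
ee_pos: [0.3171, -0.2649, 0.1554]
eef_rot: [-0.087, 3.138, -0.007]
ft_force: [-0.2, -0.0, 0.1]
width: 0.0604
finger_force: 0.0
wrist 4611
  0.28 [(-276, 31), (-272, 33), (-268, 33), (-264, 32), (-260, 32), (-257, 31)]
  0.32 [(-296, 140), (-276, 27), (-274, 31), (-270, 32), (-266, 33), (-262, 32), (-258, 32), (-254, 31), (-235, 139)]
  0.36 [(-269, 32), (-266, 32), (-262, 32), (-258, 33), (-254, 32)]
  0.4 [(-264, 32), (-260, 31), (-256, 32)]
  0.45 [(-261, 31), (-257, 31), (-253, 31)]
  0.48 [(-260, 31), (-256, 31), (-252, 31)]
  0.51 [(-272, 7), (-262, 6), (-245, 8), (-241, 8), (-238, 8), (-234, 7)]
side 519
  0.28 [(-275, 35), (-271, 33), (-267, 34), (-264, 35), (-259, 33), (-256, 27), (-202, 6)]
  0.32 [(-275, 32), (-271, 35), (-266, 33), (-262, 34), (-259, 34), (-255, 32)]
  0.36 [(-269, 34), (-265, 36), (-262, 34), (-258, 34), (-254, 33)]
  0.4 [(-264, 33), (-259, 33), (-255, 33)]
  0.45 [(-260, 31), (-253, 33)]
side 280
 y -0.08 79 x [-0.0008  0.0006  0.0025] z [0.017 0.053]
 y -0.06 109 x [-0.0006  0.0007  0.0032] z [0.017 0.053]
 y -0.04 92 x [-0.0011  0.0003  0.0557] z [0.018 0.053]
top 452
 y -0.08 48 x [0.0016 0.0026 0.0111] z [0.017 0.056]
 y -0.06 50 x [0.0012 0.0031 0.0053] z [0.017 0.057]
 y -0.04 60 x [0.0009 0.0023 0.0077] z [0.016 0.055]
 y -0.02 63 x [0.0001 0.0016 0.0073] z [0.017 0.056]
 y 0.0 61 x [0.0005 0.0026 0.0076] z [0.017 0.056]
 y 0.02 63 x [0.0002 0.002  0.0075] z [0.018 0.055]
 y 0.04 56 x [0.001  0.0023 0.0061] z [0.016 0.056]
 y 0.06 38 x [0.0019 0.003  0.0053] z [0.016 0.053]
 y 0.08 13 x [0.0021 0.0045 0.0089] z [0.035 0.056]
t 30.85 pos [ 0.3161 -0.2633  0.1514] tilt [-0.  0. -1.] heading -176.85 shares [-0.2701  0.0017  0.4272] turn 0.0006 q6 -2.62 F [ 0.1  0.1 -0.5]
bottle 238 [ 0.6675 -0.0112  0.0724]
bottle 234 [ 0.6674 -0.0105  0.0719]
roll 260 [ 0.5212 -0.5061  0.0403]
roll 260 [ 0.5212 -0.5065  0.0404]
```

The hook is lying flat, released and clear of the bin. The bin front is level and square, and the bottle and roll haven't moved. Handing in.

```bash
python3 -m pendant '[[0,0,0,0,60],[0,0,0,0,60]]' >/dev/null; python3 -c "
from h import *
print(sign_off())"
```

```text
the job is handed in; nothing more can be done
None
```

I handed the job in at about 31 s with the bin within about 2 mm of the unit's front edge and square, its carton standing, and the hook on the bench about 40 mm clear of the bin; the hook slipped from the shank grip after leaving the dock and fell on its side, so I rolled it upright before taking it by the handle, and at the end I rechecked the bottle and roll (unmoved) but not the pot or the other bin.

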